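# Nip up the recessed hub nut of a button machine's indexing table

## Task

The dial of the button-drilling machine's indexing table has just been changed. Take the larger T-handle socket wrench from the wooden block, let its socket down the deep hub bore fully onto the nut at the bottom by feel, without ramming it, and tighten the nut clockwise, hand-tight against its spring washer: about 0.6 newton metre, certainly less than 1. Then draw the wrench out, stand it back in its empty well in the block and let go, leaving the other things on the bench where they are.

Things in the scene. Friction and masses are not known exactly. Their poses are not given: they have to be found in the camera images.
- indexer: Indexing table of a button-drilling machine, fixed to the bench: green gear housing, aluminium dial 280 mm across (top 92 mm above the bench, button nests on its rim to 98 mm), in the middle a steel hub 80 mm across, its top 135 mm above the bench. Origin: on the bench under the hub's axis, z up, x towards its motor on the side away from the robot (115 mm high; feed track beside it 155 mm).
- bore_mouth (a point): Centre of the hub bore's mouth, on the bore's vertical axis, level with the hub's top, 135 mm above the bench. The bore is round, 52 mm across, with a 4 mm 45-degree chamfer at the mouth, and 85 mm deep.
- nut_seat (a point): Centre of the bore's floor, 85 mm below the mouth. On it lie a spring washer (36 mm across, 3 mm thick) and the steel hexagon nut, 36 mm across flats, 17 mm thick, centred on the bore's axis: its top is 65 mm below the mouth. Which way the nut's flats point is random and not told by this point or any reading.
- hub_nut (a joint): How far the nut still has to run, rad: grows clockwise seen from above (tightening), starts between -1.0 and -0.5, and stops at 0, where the nut meets its spring washer. It is a self-locking nut: it turns stiffly, at about 0.15 N m, and stays where it is left.
- spring_washer (a joint): How far the nut, once it has met its spring washer, has been turned on against it, rad, clockwise seen from above: 0 at the start. It takes about 0.2 N m to begin and 2 N m per rad more (0.6 N m at 0.2, 1 N m at 0.4); turned back or let off it resists 0.4 N m less. On letting go, whatever is beyond about 0.1 springs back to there, the rest stays.
- wrench: The larger T-handle socket wrench, plain steel, 0.6 kg, 182 mm long, standing socket down in one of the block's wells. Origin: centre of the socket's lower face; z along the shaft to the handle. Socket 50 mm across outside, 42 mm long; its six-sided opening 37.8 mm across flats, 24 mm deep, drops on the nut (0.9 mm play) only when turned to within about 5 degrees, every 60 degrees. Shaft 20 mm across.
- wrench_head (a point): Centre of the larger wrench's head, 166 mm above its socket's lower face; same axes as the wrench. The head is a steel block 24 mm square, 32 mm high; a 10 mm T-bar, 123 mm over its ball ends, runs through it along x, so it is taken by its two y faces. With the socket fully on the nut the head's centre is 81 mm above the bore's mouth; standing on an unaligned nut, about 20 mm higher.
- rack: Wooden tool block fixed to the bench, 90 x 240 mm and 60 mm high, with two round wells 54 mm across and 45 mm deep (floor 15 mm above the bench), 65 mm either side of its middle along its y. Origin: centre of its underside.
- rack_hole0 (a point): Centre of the mouth of the well on the block's -y side, 60 mm above the bench. Either well may hold the larger wrench; the small one stands in the other.
- rack_hole1 (a point): Centre of the mouth of the well on the block's +y side, 60 mm above the bench.
- small_wrench: Bystander: a smaller T-handle wrench (socket 35 mm across, 120 mm long, T-bar 90 mm) in the other well; it does not fit the nut. Origin at its socket's lower face.
- button1: Bystander: wooden button 30 mm across, 5 mm thick, lying on the block between the wells.
- button2: Bystander: a wooden button like it, on the bench by the block.
- button3: Bystander: a wooden button like it, on the bench by the block.
- oil_bottle: Bystander: white oil bottle, 48 mm across, 130 mm high, at the left.
- brush: Bystander: bench brush lying beyond the block.
- caliper: Bystander: steel caliper 150 mm long lying between block and robot.
There are look-alikes about, which are no part of the job. Leave any red or yellow look-alike of the wrench alone.

How it is judged (in metres and radians):
On the way, in this order (a step that is already met when the one before it is completed fails the run):
1. the wrench's socket is fully down on the nut at the bottom of the bore (z of wrench in the frame of bore_mouth below -0.078 m and horizontal distance between wrench and bore_mouth below 0.005 m), for 0.2 s.
2. with the wrench still on it, the nut is drawn up against its spring washer (turned on by more than 0.1 rad, some 0.4 N m) (value of joint spring_washer above 0.1 rad and z of wrench in the frame of bore_mouth below -0.07 m and horizontal distance between wrench and bore_mouth below 0.005 m), for 0.2 s.
At the end, for the whole second after the job is handed in: The nut stays turned on by 0.04 to 0.45 rad against its spring washer, and the larger wrench stands upright (within 0.1 rad) and at rest on the floor of a well of the block (its lower face under 22 mm above the bench, within 6 mm of the well's axis) (value of joint spring_washer between 0.04 and 0.45 rad and (horizontal distance between wrench and rack_hole0 below 0.006 m or horizontal distance between wrench and rack_hole1 below 0.006 m) and height (world z) of wrench below 0.022 m and angle between wrench's own z axis and vertical below 0.1 rad and linear speed of wrench below 0.02 m/s and angular speed of wrench below 0.1 rad/s); the robot touches nothing.
It fails at once if the wrench is rammed into the hub or onto the nut with more than 40 N while it is not yet down on the nut, or presses on the machine with more than 100 N at any time ((contact force between wrench and indexer above 40 N and z of wrench in the frame of bore_mouth above -0.078 m) or contact force between wrench and indexer above 100 N).
It fails at once if the nut is overtightened (turned on against the washer by more than 0.45 rad, some 1.1 N m) (value of joint spring_washer above 0.45 rad).
It fails at once if the small wrench or another bystander is moved more than 30 mm (distance of any of small_wrench, button1, button2, button3, oil_bottle, brush, caliper from where it was at the start of the episode above 0.03 m).
It also fails if it takes over 72 s, if anything falls off the work surface, if the arm or the gripper's body presses on something with over 40 N, if the wrist force passes 120 N, or if a joint passes its speed limit or range.

## Robot

A 7-joint arm with a two-finger parallel gripper is mounted at the origin on the work surface. World frame = base frame: x ahead of the robot, y to its left, z up, the work surface at z = 0. Lengths are in mm, angles in rad, forces in N, time in s.
With the tool pointing down it reaches from about 400 to 875 mm from the base axis. Payload 4.4 kg.
Tool frame: the origin (TCP) lies at the very end of the fingers, on their centre line; the grasp point (between the pads) lies 19 mm behind it; z points along the fingers, y is the direction in which the jaws open and shut (so a half turn about z gives the same grasp; the last joint's range is limited). The gripper opens to 85 mm and grips with 20 to 120 N. Pads are 22 mm wide; open, the fingers measure 114 mm over their backs; the gripper's body (76 mm by 85 mm) begins 54 mm behind the grasp point. The pads swing forward as they close: fully open they stand 13 mm farther back than shut.
Start: joints at [-1.231, 0.628, 0.038, 1.517, -0.027, 0.996, -0.02], TCP at [256.568, 597.236, 231.313] pointing down, gripper open.
Joint ranges: [-3.06, 3.06], [-0.37, 2.12], [-1.25, 1.32], [0.18, 2.47], [-1.1, 4.24], [0.23, 1.98], [-2.94, 2.94]. Speed limits (rad/s): [2.57, 2.57, 3.14, 3.14, 3.14, 3.14, 3.14].

## Interface

Orientations are given as [roll, pitch, yaw] about the fixed x, y, z axes, in that order (R = Rz(yaw) Ry(pitch) Rx(roll)).
In Python, from cell import ctrl, eyes gives the robot as it stands.
- The arm moves only by the tool move_arm, never from a script. Its argument "increments" is a list of rows, each a list of 6 numbers: the shift along the tool's x, y, z in cm, then the turn, a rotation vector about the tool's x, y, z in degrees. In form: [[x, y, z, wx, wy, wz], ...]. A call has 1 to 20 rows; each row is the pose to reach, as a shift and turn from the pose commanded when the call began, along the tool's axes at that moment; what a row does not reach only later rows make up. A row lasts 1/10 s, in which the tool goes at most 50 mm and 8.59 degrees, less where a joint would pass 70% of its speed; a pose out of reach is approached as far as the arm can. A call with a gripper value outside its range is refused whole. "grip" is the opening, from -1 (shut) to 1 (fully open), set as the call begins (left out, the last holds). The fingers move at their own pace and stop on an object; the grip force is fixed at half the most. Time passes only in rows, so rows that repeat a pose let the fingers close. It gives the time, the measured TCP pose, the force and the opening at its end, in the units of the state.
- ctrl.read_state(): the state, without advancing time (a new reading comes with each control period).
- eyes.get_image(name): name is "side" or "top"; returns the picture (480x640x3 uint8, red, green, blue); there is no depth.
- eyes.calibration(name): a dict with "fx", "fy", "cx", "cy" (pixels), "dist" ([k1, k2, p1, p2, k3] as OpenCV has them; the pictures are not rectified), "pose" (4x4, takes a point from camera to world coordinates). Camera axes: x right, y up, looking along -z (the intrinsics and any distortion apply to the point x, -y, -z); pixel columns grow to the right and rows downward; lengths in mm; the calibration is good to about 2 mm. A picture is of the moment at which its call begins. calibration takes no time and is no camera call.
- ctrl.finish_job(): hands the job in, once; it reports no verdict.
The state is a dict: "clock": time; "qpos": joint angles; "qd": joint speeds; "tau": joint torques, N m; "eef_pos": TCP position; "tool_rot": TCP orientation; "force": force on the tool from outside, world axes, zero at the start; "torque": the same for the moment, N m; "width": finger opening in mm.
Only numpy, scipy, OpenCV 4.12 (cv2) and the standard library are available. Lean on these libraries where they do the work, as an engineer would, in place of code of your own. Each camera call takes 0.05 s, during which the arm holds its last target. There are 200 camera calls.

## Working session

There is one attempt and no reset: what is moved stays moved. The work goes in short steps, Python scripts to look and compute and a tool call to move; the robot and the scene stay as the last step left them, time stands still between calls to the robot, and variables do not carry over. Pictures are saved under pics/ and viewed, about 8 in all and at most 12, crops included, and the job is handed in when it is done.

Besides the shell and the picture viewer there is one more tool, called as name(argument=value, ...) on one line, values as JSON. move_arm: Moves the arm, as the interface text tells. Its arguments: {"type":"object","properties":{"increments":{"type":"array","items":{"type":"array","items":{"type":"number"}}},"grip":{"type":"number"}},"required":["increments"]}

```bash
ls; mkdir -p pics; cat > h.py <<'E'
import numpy as np, cv2
from cell import ctrl, eyes
from scipy.spatial.transform import Rotation as R
def K(n):
    c=eyes.calibration(n); return np.array([[c['fx'],0,c['cx']],[0,c['fy'],c['cy']],[0,0,1.]]),np.array(c['dist'],float),np.array(c['pose'])
F=np.diag([1,-1,-1.])
def ray(n,uv):
    k,d,P=K(n); p=cv2.undistortPoints(np.array([[uv]],float),k,d)[0,0]
    v=P[:3,:3]@F@np.array([p[0],p[1],1]); return P[:3,3],v/np.linalg.norm(v)
def onz(n,uv,z):
    o,v=ray(n,uv); return o+v*(z-o[2])/v[2]
def proj(n,X):
    k,d,P=K(n); x=(np.atleast_2d(X)-P[:3,3])@P[:3,:3]@F
    return cv2.projectPoints(x.reshape(-1,1,3),np.zeros(3),np.zeros(3),k,d)[0][:,0]
def snap(n,f):
    im=eyes.get_image(n); cv2.imwrite(f,im[:,:,::-1]); return im
E
python3 - <<'E'
from h import *
for n in('side','top'):
    snap(n,f'pics/{n}0.png'); c=eyes.calibration(n); print(n,c)
print(ctrl.read_state())
E
```

```text
pics
side {'fx': 542.3023096350373, 'fy': 542.3023096350373, 'cx': 317.2822180465288, 'cy': 248.8378844725426, 'dist': array([0.00523634, 0.        , 0.        , 0.        , 0.        ]), 'pose': array([[ 9.37607515e-01,  2.51718763e-01, -2.39853730e-01,
         2.32611956e+02],
       [-3.47151732e-01,  7.16296779e-01, -6.05313638e-01,
        -6.72742826e+02],
       [ 1.94376538e-02,  6.50812253e-01,  7.58989847e-01,
         1.10415152e+03],
       [ 0.00000000e+00,  0.00000000e+00,  0.00000000e+00,
         1.00000000e+00]])}
top {'fx': 559.1546259633885, 'fy': 559.1546259633885, 'cx': 317.07761003788767, 'cy': 239.30416071786615, 'dist': array([-0.02337851,  0.        ,  0.        ,  0.        ,  0.        ]), 'pose': array([[ 2.84257174e-02,  9.94004701e-01, -1.05577613e-01,
         4.19418393e+02],
       [-9.99540755e-01,  2.71556568e-02, -1.34480453e-02,
         8.42155699e+01],
       [-1.05003908e-02,  1.05911398e-01,  9.94320128e-01,
         1.55697676e+03],
       [ 0.00000000e+00,  0.00000000e+00,  0.00000000e+00,
         1.00000000e+00]])}
{'clock': 0.1, 'qpos': array([-1.23079924,  0.6292615 ,  0.03843519,  1.51826986, -0.0270039 ,
        0.99631736, -0.01996826]), 'qd': array([ 0.00016232, -0.00165214,  0.00056329, -0.00199811, -0.00109369,
       -0.00087278, -0.00153822]), 'tau': array([ 3.38669161e-03, -5.64526820e+01,  1.23091489e+00, -1.93970597e+01,
        1.14144574e-02,  5.37531014e-03,  6.82831541e-06]), 'eef_pos': array([256.32980762, 596.70453232, 230.47518481]), 'tool_rot': array([-3.13985416e+00,  9.26490583e-06,  2.73583289e+00]), 'force': array([-0.20671648,  0.72732533,  0.15423046]), 'torque': array([-0.02211542, -0.01717763,  0.04072207]), 'width': 85.40986518597926}
```

View pics/top0.png

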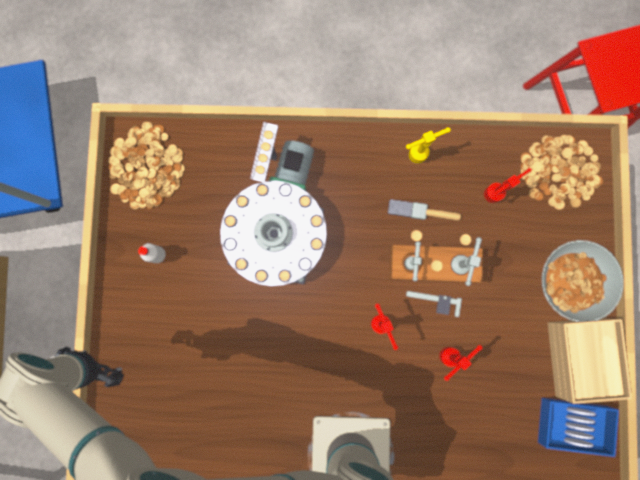

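View pics/side0.png

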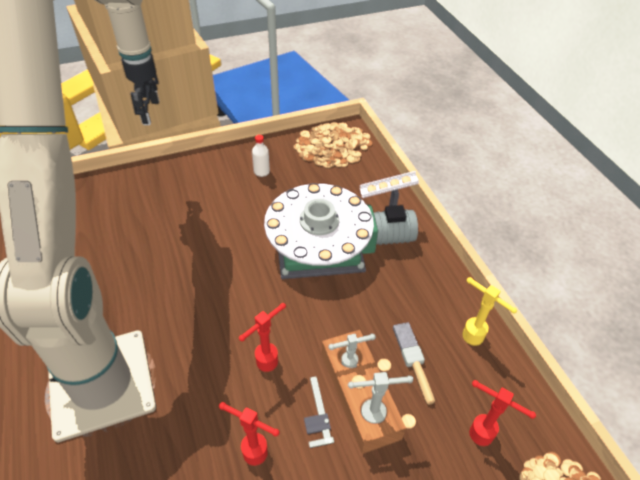

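Candidates for the wrench: plain steel at top px (466,263)/side (376,395), larger; plain steel at top (413,262)/side (350,347), smaller; red at top (382,325), (457,357), (496,192); yellow at (420,150). I choose the larger steel one in the block's -y well and check it in a close crop, along with the hub.

```bash
python3 - <<'E'
from h import *
t=cv2.imread('pics/top0.png'); s=cv2.imread('pics/side0.png')
def crop(im,x,y,w,h,k): return cv2.resize(im[y:y+h,x:x+w],None,fx=k,fy=k,interpolation=cv2.INTER_CUBIC)
a=crop(t,385,225,110,70,3.6); b=crop(s,315,320,110,140,2.8); 
a=crop(t,385,225,100,75,4);b=crop(s,320,320,100,75,4)
b2=crop(s,320,375,100,75,4); c=crop(t,225,195,100,75,4)
cv2.imwrite('pics/c0.png',np.vstack([np.hstack([a,b]),np.hstack([c,b2])]))
E
```

```text
(no output)
```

View pics/c0.png

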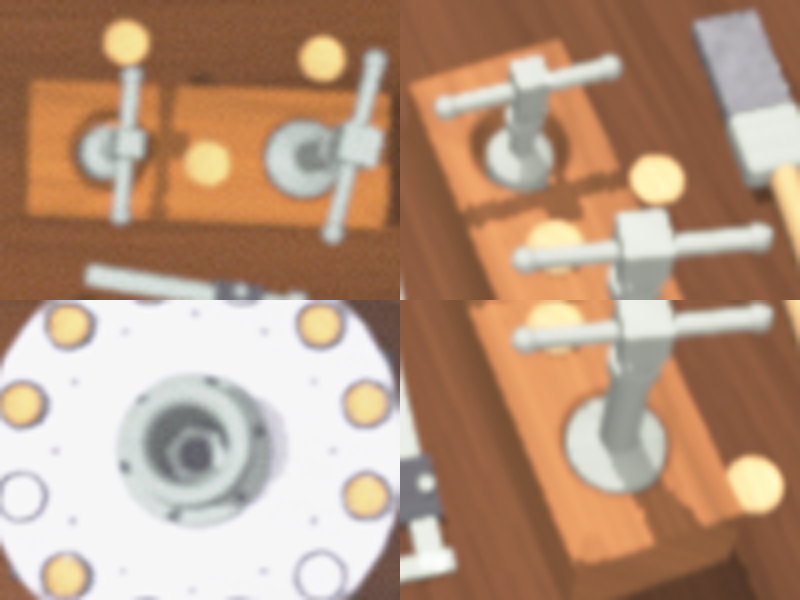

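The crop confirms it. The larger plain steel wrench stands in the block's -y well (top 466,263) with its T-bar ends at about (478.5,239.6) and (467.9,283.4). The nut is visible in the bore at about (273,234). Now I measure.

```bash
cat >> h.py <<'E'
def tri(uvt,uvs):
    (o1,v1),(o2,v2)=ray('top',uvt),ray('side',uvs)
    A=np.stack([v1,-v2],1); s=np.linalg.lstsq(A,o2-o1,rcond=None)[0]
    p,q=o1+s[0]*v1,o2+s[1]*v2; return (p+q)/2,np.linalg.norm(p-q)
def circ(P):
    A=np.c_[2*P,np.ones(len(P))]; x=np.linalg.lstsq(A,(P**2).sum(1),rcond=None)[0]
    return x[:2],np.sqrt(x[2]+x[0]**2+x[1]**2)
E
python3 - <<'E'
from h import *
print('balls',*[tri(a,b) for a,b in(((478.5,239.6),(410.4,378.9)),((467.9,283.4),(350.4,384.1)))])
for n in('top','side'):
    im=cv2.imread(f'pics/{n}0.png'); h=cv2.cvtColor(im,cv2.COLOR_BGR2HSV)
    def big(m,at):
        cs=cv2.findContours(m,cv2.RETR_EXTERNAL,cv2.CHAIN_APPROX_NONE)[0]
        return max((c for c in cs if cv2.pointPolygonTest(cv2.convexHull(c),at,True)>-10),key=cv2.contourArea)[:,0].astype(float)
    wm=((h[...,1]<40)&(h[...,2]>195)).astype(np.uint8)*255
    at={'top':(250,260),'side':(290,240)}[n]
    c=big(wm,at); P=np.array([onz(n,u,92)[:2] for u in c]);
    for i in range(6):
        x,r=circ(P); e=abs(np.linalg.norm(P-x,axis=1)-r); P=P[e<max(3,np.percentile(e,90))]
    print(n,'dial',x,r,len(P),len(c))
    # rack orange
    om=((h[...,0]<16)&(h[...,1]>130)&(h[...,2]>165)).astype(np.uint8)*255
    om=cv2.morphologyEx(om,cv2.MORPH_OPEN,np.ones((3,3)))
    x0,y0,x1,y1={'top':(380,238,495,290),'side':(315,325,412,455)}[n]
    mm=np.zeros_like(om); mm[y0:y1,x0:x1]=om[y0:y1,x0:x1]
    pts=cv2.findNonZero(mm)[:,0]; P=np.array([onz(n,u,60)[:2] for u in pts]).astype(np.float32)
    print(n,'rack',cv2.minAreaRect(P))
    cv2.imwrite(f'pics/m{n}.png',np.hstack([wm,mm]))
E
```

```text
balls (array([ 575.66153713, -295.31874128,  184.43369533]), np.float64(0.7836151884357789)) (array([ 466.51781081, -268.4105267 ,  186.64362396]), np.float64(0.4700802380803837))
top dial [589.83906646 222.45858937] 137.60549526909855 308 585
top rack ((523.1342163085938, -216.7978057861328), (239.5093994140625, 90.80680847167969), 89.1667709350586)
side dial [587.60080252 221.00029185] 138.60349118961426 249 474Traceback (most recent call last):
  File "<stdin>", line 19, in <module>
  File "h.py", line 11, in onz
    o,v=ray(n,uv); return o+v*(z-o[2])/v[2]
        ~~~^^^^^^
  File "h.py", line 8, in ray
    k,d,P=K(n); p=cv2.undistortPoints(np.array([[uv]],float),k,d)[0,0]
          ~^^^
  File "h.py", line 5, in K
    c=eyes.calibration(n); return np.array([[c['fx'],0,c['cx']],[0,c['fy'],c['cy']],[0,0,1.]]),np.array(c['dist'],float),np.array(c['pose'])
ValueError: time passes only in moves, steps and waits
```

```bash
sed -i 's/^def K(n):/import functools\n@functools.cache\ndef K(n):/' h.py; cat >> h.py <<'E'
def go(x,y,z,yaw):
    s=ctrl.read_state(); r=R.from_euler('xyz',s['tool_rot']); g=R.from_euler('xyz',[np.pi,0,np.radians(yaw)])
    w=np.degrees((r.inv()*g).as_rotvec()); d=r.inv().apply(np.array([x,y,z])-s['eef_pos'])/10
    print('row',np.r_[d,w].round(2),'| alt wz',round(w[2]-np.sign(w[2])*360,1))
E
python3 - <<'E'
from h import *
n='side'
im=cv2.imread(f'pics/{n}0.png'); h=cv2.cvtColor(im,cv2.COLOR_BGR2HSV)
om=((h[...,0]<16)&(h[...,1]>130)&(h[...,2]>165)).astype(np.uint8)*255
om=cv2.morphologyEx(om,cv2.MORPH_OPEN,np.ones((3,3)))
mm=np.zeros_like(om); mm[325:455,315:412]=om[325:455,315:412]
P=np.array([onz(n,u,60)[:2] for u in cv2.findNonZero(mm)[:,0]]).astype(np.float32)
print('rack',cv2.minAreaRect(P))
# hub bore mouth: dark/bright edge, radial search about guess on z=135
from scipy.ndimage import map_coordinates
for n in('top','side'):
    g=cv2.imread(f'pics/{n}0.png').mean(2)
    c=np.array([588.7,221.7])
    for it in range(3):
        pts=[]
        for a in np.radians(np.arange(0,360,6)):
            d=np.array([np.cos(a),np.sin(a)]); rr=np.arange(18,34,.5)
            uv=proj(n,np.array([[*(c+q*d),135] for q in rr])); v=map_coordinates(g,[uv[:,1],uv[:,0]],order=1)
            gr=np.gradient(cv2.GaussianBlur(v[None],(7,1),0)[0]); i=gr.argmax(); 
            if gr[i]>2 and 0<i<len(rr)-1: pts.append(c+rr[i]*d)
        P=np.array(pts)
        for k in range(4):
            x,r=circ(P); e=abs(np.linalg.norm(P-x,axis=1)-r); P=P[e<=max(1.5,np.percentile(e,90))]
        c=x
    print(n,'bore',x,r,len(P),e.max())
s=ctrl.read_state(); print(s['clock'])
go(480,150,330,70);go(521,-282,260,-14)
E
```

```text
rack ((522.713623046875, -214.92361450195312), (243.75953674316406, 92.31982421875), 89.1763687133789)
top bore [589.16710451 222.14694343] 26.728153255312176 47 1.2839925879495162
side bore [588.04162884 222.18541898] 26.176597456007656 47 1.3265709362617848
0.1
row [-3.818e+01 -3.223e+01 -9.900e+00 -8.000e-02  8.000e-02  8.675e+01] | alt wz -273.2
row [-5.9000e+01 -7.0290e+01 -2.8300e+00 -1.0000e-02  1.5000e-01  1.7075e+02] | alt wz -189.2
```

move_arm(increments=[[-38,-32,-10,0,0,87],[-38,-32,-10,0,0,87],[-38,-32,-10,0,0,87],[-38,-32,-10,0,0,87],[-38,-32,-10,0,0,87],[-38,-32,-10,0,0,87],[-38,-32,-10,0,0,87],[-38,-32,-10,0,0,87],[-38,-32,-10,0,0,87],[-38,-32,-10,0,0,87],[-38,-32,-10,0,0,87],[-38,-32,-10,0,0,87],[-38,-32,-10,0,0,87],[-38,-32,-10,0,0,87]], grip=1)

```text
clock: 1.5
eef_pos: [478.4, 155.1, 330.7]
tool_rot: [-3.14, 0.0, 1.221]
force: [0.0, -0.8, 0.3]
width: 85.0
```

```bash
python3 - <<'E'
from h import *
s=ctrl.read_state(); print(s['clock'],s['qpos'].round(2),s['eef_pos'],s['tool_rot'])
go(521.3,-282,250,-13.9)
E
```

```text
1.5 [-0.75  0.34  0.53  1.79 -0.2   1.07 -0.5 ] [478.35140999 155.05476275 330.6687219 ] [-3.13992408e+00  2.08289726e-04  1.22120755e+00]
row [-3.959e+01  1.902e+01  8.040e+00 -7.000e-02  8.000e-02  8.387e+01] | alt wz -276.1
```

move_arm(increments=[[-39.6,19,8,0,0,84],[-39.6,19,8,0,0,84],[-39.6,19,8,0,0,84],[-39.6,19,8,0,0,84],[-39.6,19,8,0,0,84],[-39.6,19,8,0,0,84],[-39.6,19,8,0,0,84],[-39.6,19,8,0,0,84],[-39.6,19,8,0,0,84],[-39.6,19,8,0,0,84],[-39.6,19,8,0,0,84],[-39.6,19,8,0,0,84],[-39.6,19,8,0,0,84],[-39.6,19,8,0,0,84],[-39.6,19,8,0,0,84],[-39.6,19,8,0,0,84]])

```text
clock: 3.1
eef_pos: [520.8, -283.6, 251.5]
tool_rot: [-3.141, -0.0, -0.248]
force: [-0.8, -0.5, -0.2]
width: 85.5
```

```bash
python3 - <<'E'
from h import *
s=ctrl.read_state(); print(s['clock'],s['qpos'].round(2),s['eef_pos'],s['tool_rot'])
go(521.3,-282,162,-13.9)
snap('side','pics/s1.png');t=snap('top','pics/t1.png')
a=cv2.imread('pics/s1.png')[260:480,300:460]; b=cv2.imread('pics/t1.png')[200:310,390:530]
cv2.imwrite('pics/c1.png',np.hstack([cv2.resize(a,(400,550)),cv2.resize(b,(400,314)) if 0 else cv2.copyMakeBorder(cv2.resize(b,(400,314)),0,236,0,0,0)]))
E
```

```text
3.1 [-0.05  0.66  0.86  1.67 -0.56  1.07 -0.83] [ 520.77302448 -283.59587557  251.54445115] [-3.14125188e+00 -4.75054744e-04 -2.47555241e-01]
row [ 0.01 -0.16  8.95 -0.02 -0.03 -0.28] | alt wz 359.7
```

View pics/c1.png

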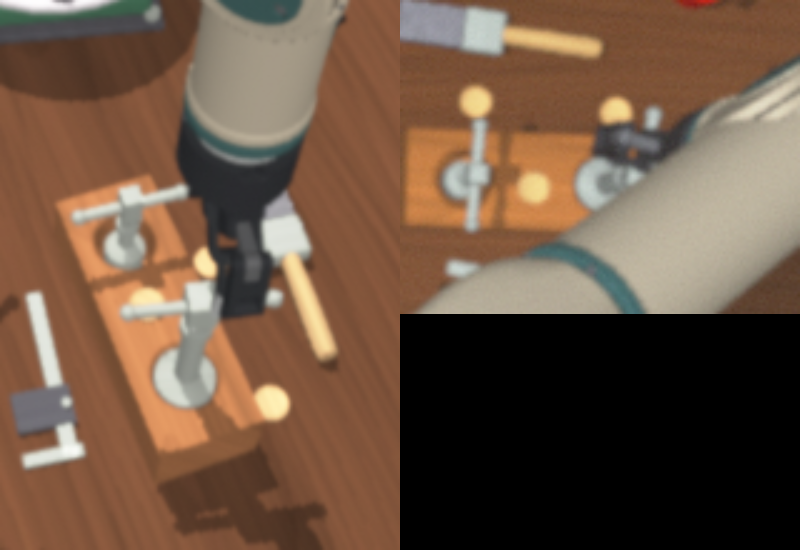

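move_arm(increments=[[0,-0.15,2,0,0,0],[0,-0.15,4,0,0,0],[0,-0.15,6,0,0,0],[0,-0.15,8,0,0,0],[0,-0.15,8.9,0,0,0],[0,-0.15,8.9,0,0,0]])

```text
clock: 3.8
eef_pos: [520.3, -282.2, 161.3]
tool_rot: [-3.141, 0.002, -0.249]
force: [0.0, -0.3, -0.0]
width: 85.2
```

```bash
python3 - <<'E'
from h import *
s=ctrl.read_state(); print(s['clock'],s['force'])
print(proj('side',s['eef_pos']+[0,0,19]))
go(521.3,-282,162,-13.9)
snap('side','pics/s2.png')
a=cv2.imread('pics/s2.png')[330:450,320:460]
cv2.imwrite('pics/c2.png',cv2.resize(a,(700,600)))
E
```

```text
3.8 [ 2.41927507e-05 -3.14718056e-01 -2.52377674e-02]
[[379.92487126 383.07517072]]
row [ 0.09 -0.04 -0.07 -0.03  0.13 -0.35] | alt wz 359.6
```

View pics/c2.png

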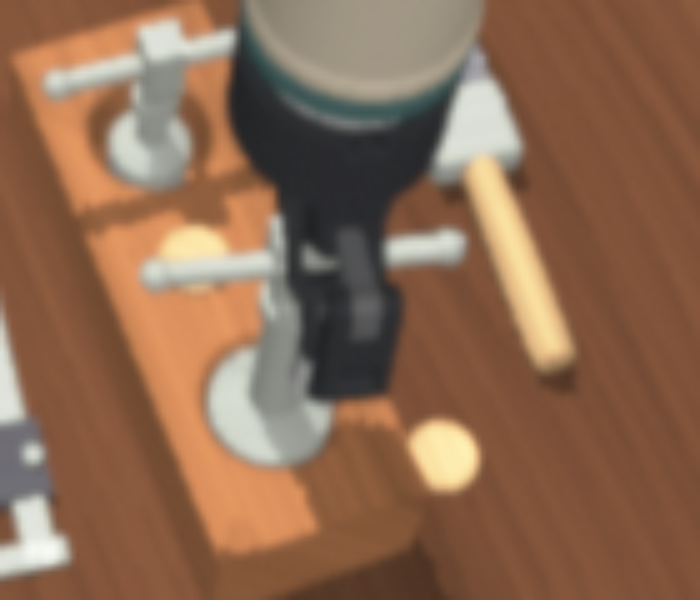

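The picture shows the jaws straddling the head. The T-bar's middle is at about (380,382) against a predicted grasp point of (380,383). I close.

move_arm(increments=[[0.05,0,0,0,0,0],[0.1,0,0,0,0,0],[0.1,0,0,0,0,0],[0.1,0,0,0,0,0],[0.1,0,0,0,0,0],[0.1,0,0,0,0,0],[0.1,0,0,0,0,0],[0.1,0,0,0,0,0]], grip=-1)

```text
clock: 4.65
eef_pos: [522.3, -282.9, 162.8]
tool_rot: [-3.141, -0.001, -0.249]
force: [0.5, 1.8, 5.5]
width: 23.3
```

```bash
python3 - <<'E'
from h import *
s=ctrl.read_state(); print(s)
E
```

```text
{'clock': 4.65, 'qpos': array([-0.00699509,  0.75943989,  0.77826515,  1.7627106 , -0.66446073,
        0.90200397, -0.75408363]), 'qd': array([ 0.0009529 ,  0.0006813 ,  0.00096117,  0.00053859, -0.00129041,
       -0.00049638, -0.0006794 ]), 'tau': array([ 4.75435853e-01, -4.85375440e+01,  1.09823227e+01, -1.32335928e+01,
        1.10807293e-01, -3.44104897e-01, -1.27605692e-02]), 'eef_pos': array([ 522.25937021, -282.93572338,  162.82117563]), 'tool_rot': array([-3.14142470e+00, -9.20897700e-04, -2.48650507e-01]), 'force': array([0.54548759, 1.76667684, 5.46387003]), 'torque': array([0.25781065, 0.07487869, 0.05692697]), 'width': 23.31151803443451}
```

move_arm(increments=[[0.1,0,-1,0,0,0],[0.1,0,-2.5,0,0,0],[0.1,0,-4.5,0,0,0],[0.1,0,-7,0,0,0],[0.1,0,-10,0,0,0],[0.1,0,-13,0,0,0],[0.1,0,-16,0,0,0],[0.1,0,-17,0,0,0],[0.1,0,-17,0,0,0]])

```text
clock: 5.55
eef_pos: [523.1, -283.6, 333.6]
tool_rot: [3.141, -0.002, -0.249]
force: [1.4, -0.1, -5.7]
width: 23.3
```

```bash
python3 - <<'E'
from h import *
s=ctrl.read_state(); print({k:s[k] for k in('clock','qpos','eef_pos','tool_rot','force','torque','width')})
for y in (45,15,0,-14): go(588.6,222.2,325,y)
E
```

```text
{'clock': 5.55, 'qpos': array([-0.08251532,  0.59230006,  0.91917638,  1.55312796, -0.48947931,
        1.23871027, -0.90402919]), 'eef_pos': array([ 523.06781914, -283.62541136,  333.5994736 ]), 'tool_rot': array([ 3.14102696e+00, -2.44648790e-03, -2.48858066e-01]), 'force': array([ 1.38605109, -0.1006803 , -5.65358096]), 'torque': array([ 0.00172145, -0.00849414,  0.0323864 ]), 'width': 23.279789993188498}
row [ -6.11 -50.64   0.82   0.1   -0.11 -59.26] | alt wz 300.7
row [ -6.11 -50.64   0.82   0.07  -0.13 -29.26] | alt wz 330.7
row [-6.110e+00 -5.064e+01  8.200e-01  5.000e-02 -1.400e-01 -1.426e+01] | alt wz 345.7
row [-6.110e+00 -5.064e+01  8.200e-01  3.000e-02 -1.400e-01 -2.600e-01] | alt wz 359.7
```

move_arm(increments=[[-0.5,-4,0.8,0,0,-8],[-1,-8,0.8,0,0,-16],[-1.5,-12,0.8,0,0,-24],[-2,-16,0.8,0,0,-32],[-2.5,-20,0.8,0,0,-40],[-3,-24,0.8,0,0,-48],[-3.5,-28,0.8,0,0,-56],[-4,-32,0.8,0,0,-64],[-4.5,-36,0.8,0,0,-72],[-5,-40,0.8,0,0,-80],[-5.5,-44,0.8,0,0,-88],[-6,-48,0.8,0,0,-96],[-6.1,-50.6,0.8,0,0,-104],[-6.1,-50.6,0.8,0,0,-112],[-6.1,-50.6,0.8,0,0,-120],[-6.1,-50.6,0.8,0,0,-128],[-6.1,-50.6,0.8,0,0,-136],[-6.1,-50.6,0.8,0,0,-144],[-6.1,-50.6,0.8,0,0,-152],[-6.1,-50.6,0.8,0,0,-154]])

```text
clock: 7.55
eef_pos: [587.0, 221.8, 321.6]
tool_rot: [-3.137, -0.003, 2.443]
force: [-0.8, -0.9, -5.2]
width: 23.4
```

```bash
python3 - <<'E'
from h import *
s=ctrl.read_state(); print({k:s[k] for k in('clock','qpos','eef_pos','tool_rot','force','torque','width')})
go(588.6,222.2,310,140)
P=s['eef_pos']
for n in('top','side'):
    snap(n,f'pics/{n}3.png'); print(n,'head,T-ends,sock pred',proj(n,np.array([P+[0,0,18],P+[0,0,-148]])),'bore',proj(n,[588.6,222.2,135]))
a=cv2.imread('pics/side3.png')[130:250,250:390]; b=cv2.imread('pics/top3.png')[170:290,205:345]
cv2.imwrite('pics/c3.png',cv2.resize(np.hstack([a,b]),(800,343),interpolation=cv2.INTER_CUBIC))
E
```

```text
{'clock': 7.55, 'qpos': array([-0.52192156,  0.52474397,  0.19341375,  1.45991424, -0.10500678,
        1.17202084,  0.55925766]), 'eef_pos': array([586.95401511, 221.8069488 , 321.61755485]), 'tool_rot': array([-3.13742969e+00, -2.71348524e-03,  2.44267518e+00]), 'force': array([-0.82023704, -0.93325937, -5.17320127]), 'torque': array([0.03039524, 0.00131747, 0.01740967]), 'width': 23.354722753082477}
row [-0.1   0.14  1.16 -0.24 -0.16 -0.04] | alt wz 360.0
top head,T-ends,sock pred [[262.54643689 220.51763577]
 [269.69336898 229.78480893]] bore [[270.99111131 230.99365194]]
side head,T-ends,sock pred [[320.3514996  144.38358538]
 [318.74791774 198.23462543]] bore [[318.97684111 209.0727773 ]]
```

View pics/c3.png

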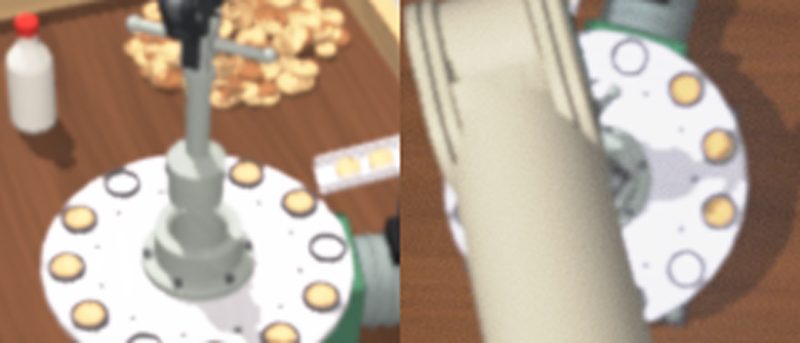

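move_arm(increments=[[-0.1,0.14,1,-0.2,-0.15,0],[-0.1,0.14,2,-0.2,-0.15,0],[-0.1,0.14,3,-0.2,-0.15,0],[-0.1,0.14,3.4,-0.2,-0.15,0],[-0.1,0.14,3.4,-0.2,-0.15,0],[-0.1,0.14,3.4,-0.2,-0.15,0]])

```text
clock: 8.25
eef_pos: [590.1, 222.8, 290.4]
tool_rot: [3.138, 0.003, 2.439]
force: [-0.1, 0.3, -4.2]
width: 23.3
```

```bash
cat > st.py <<'E'
from h import *
s=ctrl.read_state(); print({k:s[k].round(2) if k not in('clock','width') else s[k] for k in('clock','qpos','eef_pos','tool_rot','force','torque','width')},'yaw',np.degrees(s['tool_rot'][2]).round(1))
E
cat > sd.py <<'E'
from st import *
go(588.6,222.2,s['eef_pos'][2],np.degrees(s['tool_rot'][2]))
snap('side','pics/tmp.png'); snap('top','pics/tmpt.png')
print(proj('side',s['eef_pos']+[0,0,-148]),proj('side',s['eef_pos']+[0,0,18]))
E
python3 sd.py; python3 -c "
import cv2
a=cv2.imread('pics/tmp.png')[140:250,260:400]; cv2.imwrite('pics/c4.png',cv2.resize(a,None,fx=5,fy=5,interpolation=2))"
```

```text
{'clock': 8.25, 'qpos': array([-0.52,  0.55,  0.19,  1.51, -0.11,  1.09,  0.56]), 'eef_pos': array([590.14, 222.82, 290.36]), 'tool_rot': array([3.14, 0.  , 2.44]), 'force': array([-0.11,  0.3 , -4.16]), 'torque': array([-0.05, -0.05,  0.01]), 'width': 23.317914151392895} yaw 139.7
row [ 0.08 -0.15 -0.    0.21  0.16  0.  ] | alt wz -360.0
[[319.53011526 206.68526639]] [[321.1810496  154.79984178]]
```

View pics/c4.png

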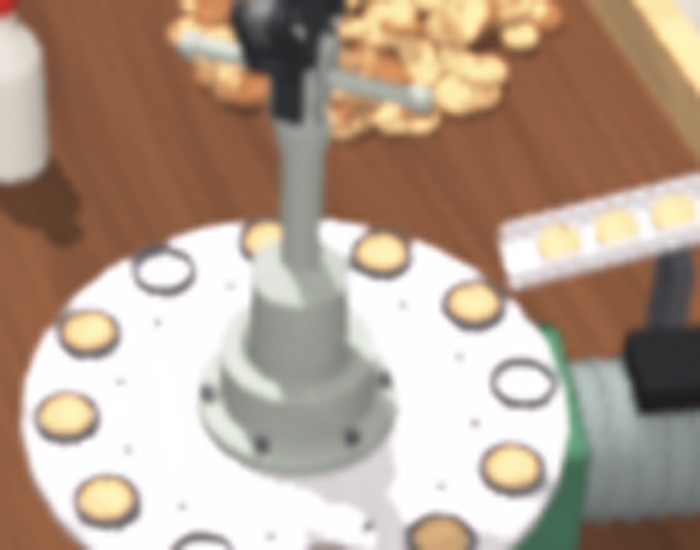

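move_arm(increments=[[0.04,-0.07,0.2,0.1,0.1,0],[0.04,-0.07,0.4,0.1,0.1,0],[0.04,-0.07,0.6,0.1,0.1,0],[0.04,-0.07,0.7,0.1,0.1,0],[0.04,-0.07,0.7,0.1,0.1,0]])

```text
clock: 8.85
eef_pos: [589.1, 222.4, 283.0]
tool_rot: [3.14, 0.001, 2.439]
force: [0.5, -0.2, -4.6]
width: 23.4
```

```bash
python3 st.py
```

```text
{'clock': 8.85, 'qpos': array([-0.52,  0.56,  0.19,  1.52, -0.11,  1.08,  0.56]), 'eef_pos': array([589.14, 222.43, 283.03]), 'tool_rot': array([3.14, 0.  , 2.44]), 'force': array([ 0.52, -0.2 , -4.64]), 'torque': array([-0.06, -0.06,  0.02]), 'width': 23.37471500443706} yaw 139.7
```

move_arm(increments=[[0,0,0.15,0,0,0],[0,0,0.3,0,0,0],[0,0,0.45,0,0,0],[0,0,0.6,0,0,0]])

```text
clock: 9.25
eef_pos: [589.3, 222.5, 277.1]
tool_rot: [3.14, 0.001, 2.439]
force: [0.0, -0.5, -5.0]
width: 23.4
```

move_arm(increments=[[0,0,0.15,0,0,0],[0,0,0.3,0,0,0],[0,0,0.45,0,0,0],[0,0,0.6,0,0,0]])

```text
clock: 9.65
eef_pos: [589.3, 222.5, 271.2]
tool_rot: [3.14, 0.001, 2.439]
force: [-0.6, 0.2, -5.1]
width: 23.1
```

move_arm(increments=[[0,0,0.4,0,0,0],[0,0,0.8,0,0,0],[0,0,1.2,0,0,0],[0,0,1.6,0,0,0],[0,0,2.0,0,0,0]])

```text
clock: 10.15
eef_pos: [589.3, 222.5, 250.9]
tool_rot: [3.14, 0.001, 2.439]
force: [0.6, 1.1, -4.9]
width: 23.4
```

move_arm(increments=[[0,0,0.4,0,0,0],[0,0,0.8,0,0,0],[0,0,1.2,0,0,0],[0,0,1.6,0,0,0],[0,0,2.0,0,0,0],[0,0,2.3,0,0,0],[0,0,2.4,0,0,0]])

```text
clock: 10.85
eef_pos: [589.3, 222.4, 226.9]
tool_rot: [3.14, 0.001, 2.439]
force: [0.5, -1.3, -5.5]
width: 23.5
```

```bash
python3 st.py
```

```text
{'clock': 10.85, 'qpos': array([-0.51,  0.61,  0.18,  1.59, -0.12,  0.96,  0.57]), 'eef_pos': array([589.29, 222.43, 226.88]), 'tool_rot': array([3.14, 0.  , 2.44]), 'force': array([ 0.47, -1.26, -5.52]), 'torque': array([ 0.03, -0.01, -0.  ]), 'width': 23.49949932687851} yaw 139.7
```

Now I feel for the nut, 1 mm per row.

move_arm(increments=[[0,0,0.1,0,0,0],[0,0,0.2,0,0,0],[0,0,0.3,0,0,0],[0,0,0.4,0,0,0],[0,0,0.5,0,0,0],[0,0,0.6,0,0,0]])

```text
clock: 11.45
eef_pos: [589.4, 222.5, 221.2]
tool_rot: [3.14, 0.001, 2.439]
force: [-0.4, 0.8, -5.4]
width: 22.9
```

move_arm(increments=[[0,0,0.1,0,0,0],[0,0,0.15,0,0,0]])

```text
clock: 11.65
eef_pos: [589.3, 222.5, 219.7]
tool_rot: [3.14, 0.001, 2.439]
force: [-0.5, -0.2, -5.0]
width: 23.0
```

move_arm(increments=[[0,0,0.1,0,0,0],[0,0,0.15,0,0,0]])

```text
clock: 11.85
eef_pos: [589.3, 222.5, 218.2]
tool_rot: [3.14, 0.001, 2.439]
force: [-0.4, 0.1, -5.4]
width: 23.3
```

move_arm(increments=[[0,0,0.1,0,0,0],[0,0,0.1,0,0,0]])

```text
clock: 12.05
eef_pos: [589.5, 222.6, 217.7]
tool_rot: [3.139, 0.001, 2.439]
force: [-0.2, 0.1, -2.3]
width: 23.4
```

move_arm(increments=[[0,0,0.05,0,0,0],[0,0,0.05,0,0,0]])

```text
clock: 12.25
eef_pos: [589.6, 222.6, 217.6]
tool_rot: [3.139, 0.001, 2.439]
force: [-1.3, -0.1, 3.3]
width: 23.2
```

move_arm(increments=[[0,0,0,0,0,3],[0,0,0,0,0,6],[0,0,0,0,0,9]])

```text
clock: 12.55
eef_pos: [590.3, 222.7, 217.6]
tool_rot: [3.137, 0.002, 2.28]
force: [-0.3, 0.4, 1.7]
width: 23.4
```

move_arm(increments=[[0,0,0,0,0,3],[0,0,0,0,0,6],[0,0,0,0,0,9]])

```text
clock: 12.85
eef_pos: [590.6, 222.4, 217.6]
tool_rot: [3.137, 0.002, 2.123]
force: [0.6, -0.8, 0.8]
width: 23.2
```

move_arm(increments=[[0,0,0.02,0,0,3],[0,0,0.02,0,0,6],[0,0,0.02,0,0,9]])

```text
clock: 13.15
eef_pos: [589.6, 222.4, 216.5]
tool_rot: [3.139, 0.0, 1.966]
force: [-0.3, 1.2, -5.3]
width: 23.0
```

move_arm(increments=[[0,0,0.02,0,0,3],[0,0,0.02,0,0,6],[0,0,0.02,0,0,9]])

```text
clock: 13.45
eef_pos: [589.9, 222.3, 215.9]
tool_rot: [3.139, 0.001, 1.809]
force: [1.3, 0.3, -4.4]
width: 22.9
```

move_arm(increments=[[0,0,0.1,0,0,-2],[0,0,0.2,0,0,-3],[0,0,0.3,0,0,-3],[0,0,0.4,0,0,-3]])

```text
clock: 13.85
eef_pos: [589.7, 222.4, 212.3]
tool_rot: [3.139, -0.0, 1.863]
force: [1.6, -0.9, -3.7]
width: 23.0
```

```bash
python3 st.py
```

```text
{'clock': 13.85, 'qpos': array([-0.61,  0.64,  0.34,  1.61, -0.25,  0.94,  0.11]), 'eef_pos': array([589.67, 222.41, 212.33]), 'tool_rot': array([ 3.14, -0.  ,  1.86]), 'force': array([ 1.58, -0.92, -3.67]), 'torque': array([-0.19, -0.4 ,  0.02]), 'width': 22.966863999447646} yaw 106.8
```

Engaged. I go on down.

move_arm(increments=[[0,0,0.2,0,0,0],[0,0,0.4,0,0,0],[0,0,0.6,0,0,0],[0,0,0.8,0,0,0],[0,0,0.95,0,0,0]])

```text
clock: 14.35
eef_pos: [589.6, 222.5, 202.8]
tool_rot: [3.139, -0.0, 1.863]
force: [2.1, -0.7, -3.9]
width: 23.1
```

move_arm(increments=[[0,0,0.1,0,0,0],[0,0,0.2,0,0,0]])

```text
clock: 14.55
eef_pos: [589.6, 222.5, 200.9]
tool_rot: [3.139, -0.0, 1.863]
force: [1.6, -1.2, -4.2]
width: 23.4
```

move_arm(increments=[[0,0,0.1,0,0,0],[0,0,0.2,0,0,0]])

```text
clock: 14.75
eef_pos: [589.6, 222.5, 198.9]
tool_rot: [3.139, -0.0, 1.863]
force: [2.1, -0.6, -3.2]
width: 23.2
```

move_arm(increments=[[0,0,0.07,0,0,0],[0,0,0.14,0,0,0]])

```text
clock: 14.95
eef_pos: [589.7, 222.5, 197.9]
tool_rot: [3.139, -0.0, 1.863]
force: [1.2, -1.3, 1.6]
width: 23.2
```

```bash
python3 st.py
```

```text
{'clock': 14.95, 'qpos': array([-0.6 ,  0.66,  0.33,  1.62, -0.25,  0.91,  0.11]), 'eef_pos': array([589.72, 222.49, 197.86]), 'tool_rot': array([ 3.14, -0.  ,  1.86]), 'force': array([ 1.16, -1.29,  1.62]), 'torque': array([-0.43, -0.37,  0.04]), 'width': 23.163110325730717} yaw 106.7
```

move_arm(increments=[[0,0,0,0,0,5],[0,0,0,0,0,10],[0,0,0,0,0,15],[0,0,0,0,0,20]])

```text
clock: 15.35
eef_pos: [589.9, 222.4, 197.9]
tool_rot: [3.139, -0.001, 1.511]
force: [1.7, -1.6, -3.1]
width: 23.0
```

```bash
python3 st.py
```

```text
{'clock': 15.35, 'qpos': array([-0.66,  0.67,  0.43,  1.62, -0.33,  0.92, -0.17]), 'eef_pos': array([589.93, 222.42, 197.93]), 'tool_rot': array([ 3.14, -0.  ,  1.51]), 'force': array([ 1.75, -1.58, -3.07]), 'torque': array([-0.53, -0.76,  0.19]), 'width': 23.037481186666593} yaw 86.6
```

move_arm(increments=[[0,0,0,0,0,4],[0,0,0,0,0,8]])

```text
clock: 15.55
eef_pos: [590.0, 222.4, 197.9]
tool_rot: [3.139, -0.001, 1.372]
force: [2.4, -1.8, -2.3]
width: 23.2
```

```bash
python3 st.py
```

```text
{'clock': 15.55, 'qpos': array([-0.68,  0.68,  0.47,  1.62, -0.36,  0.93, -0.28]), 'eef_pos': array([589.98, 222.38, 197.94]), 'tool_rot': array([ 3.14, -0.  ,  1.37]), 'force': array([ 2.37, -1.77, -2.34]), 'torque': array([-0.5 , -0.74,  0.19]), 'width': 23.211518665982823} yaw 78.6
```

move_arm(increments=[[0,0,0,0,0,4],[0,0,0,0,0,6]])

```text
clock: 15.75
eef_pos: [590.0, 222.4, 197.9]
tool_rot: [3.139, -0.001, 1.269]
force: [1.7, -1.2, -1.4]
width: 23.2
```

```bash
python3 st.py
```

```text
{'clock': 15.75, 'qpos': array([-0.7 ,  0.68,  0.5 ,  1.62, -0.38,  0.93, -0.37]), 'eef_pos': array([590.03, 222.39, 197.93]), 'tool_rot': array([ 3.14, -0.  ,  1.27]), 'force': array([ 1.72, -1.19, -1.44]), 'torque': array([-0.58, -0.84,  0.43]), 'width': 23.162864052273985} yaw 72.7
```

move_arm(increments=[[0,0,0,0,0,2],[0,0,0,0,0,3]])

```text
clock: 15.95
eef_pos: [590.0, 222.4, 197.9]
tool_rot: [3.139, -0.002, 1.217]
force: [2.8, -2.7, -1.1]
width: 23.6
```

```bash
python3 st.py
```

```text
{'clock': 15.95, 'qpos': array([-0.71,  0.69,  0.51,  1.62, -0.4 ,  0.93, -0.41]), 'eef_pos': array([590.02, 222.38, 197.91]), 'tool_rot': array([ 3.14, -0.  ,  1.22]), 'force': array([ 2.84, -2.7 , -1.07]), 'torque': array([-0.74, -0.91,  0.49]), 'width': 23.581098281690476} yaw 69.7
```

move_arm(increments=[[0,0,0,0,0,2],[0,0,0,0,0,3],[0,0,0,0,0,3]])

```text
clock: 16.25
eef_pos: [590.0, 222.4, 197.9]
tool_rot: [3.139, -0.002, 1.165]
force: [3.6, -2.5, 1.7]
width: 23.5
```

```bash
python3 st.py
```

```text
{'clock': 16.25, 'qpos': array([-0.71,  0.69,  0.53,  1.62, -0.41,  0.94, -0.45]), 'eef_pos': array([589.99, 222.41, 197.91]), 'tool_rot': array([ 3.14, -0.  ,  1.16]), 'force': array([ 3.57, -2.48,  1.7 ]), 'torque': array([-0.78, -1.04,  0.46]), 'width': 23.532800639592363} yaw 66.7
```

move_arm(increments=[[0,0,0,0,0,0]])

```text
clock: 16.35
eef_pos: [590.0, 222.4, 197.9]
tool_rot: [3.139, -0.002, 1.165]
force: [4.3, -2.0, 1.3]
width: 23.6
```

```bash
cat > tb.py <<'E'
from st import *
a=snap('side','pics/tmp.png')[:,:,::-1]; P=s['eef_pos']+[0,0,19]; y=s['tool_rot'][2]
d=np.array([np.cos(y),np.sin(y),0])*56.2
print('pred ends',proj('side',[P+d,P-d]), 'per 5deg',proj('side',P+R.from_rotvec([0,0,-.087]).apply(d))-proj('side',P+d))
u=proj('side',P)[0].astype(int); print(u)
c=a[u[1]-50:u[1]+50,u[0]-65:u[0]+65]; cv2.imwrite('pics/tbc.png',cv2.resize(c,None,fx=6,fy=6,interpolation=2))
E
python3 tb.py; python3 st.py
```

```text
{'clock': 16.35, 'qpos': array([-0.71,  0.69,  0.53,  1.62, -0.41,  0.94, -0.45]), 'eef_pos': array([589.97, 222.41, 197.91]), 'tool_rot': array([ 3.14, -0.  ,  1.16]), 'force': array([ 4.26, -2.02,  1.28]), 'torque': array([-0.79, -1.12,  0.42]), 'width': 23.624005029036336} yaw 66.7
pred ends [[321.31116458 169.24322828]
 [319.07476801 201.16317029]] per 5deg [[1.97374409 0.15370264]]
[320 184]
{'clock': 16.4, 'qpos': array([-0.71,  0.69,  0.53,  1.62, -0.41,  0.94, -0.45]), 'eef_pos': array([589.97, 222.4 , 197.9 ]), 'tool_rot': array([ 3.14, -0.  ,  1.16]), 'force': array([ 3.06, -2.09,  2.  ]), 'torque': array([-0.82, -1.14,  0.42]), 'width': 23.538267521739535} yaw 66.7
```

View pics/tbc.png

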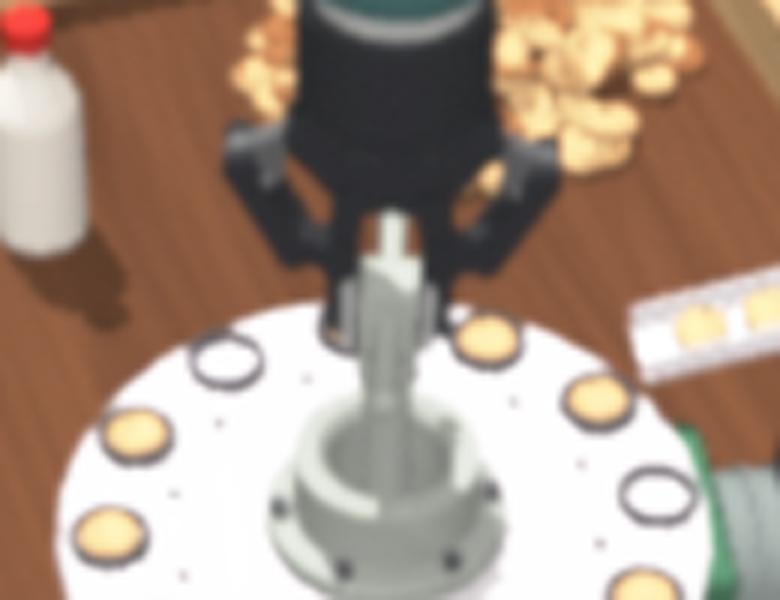

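move_arm(increments=[[0,0,0,0,0,3],[0,0,0,0,0,5]])

```text
clock: 16.6
eef_pos: [590.0, 222.4, 197.9]
tool_rot: [3.139, -0.002, 1.077]
force: [2.9, -2.4, 3.4]
width: 23.4
```

```bash
python3 st.py
```

```text
{'clock': 16.6, 'qpos': array([-0.73,  0.69,  0.55,  1.62, -0.43,  0.94, -0.52]), 'eef_pos': array([589.96, 222.41, 197.91]), 'tool_rot': array([ 3.14, -0.  ,  1.08]), 'force': array([ 2.86, -2.42,  3.37]), 'torque': array([-0.88, -1.11,  0.77]), 'width': 23.40978915047377} yaw 61.7
```

move_arm(increments=[[0,0,0,0,0,0],[0,0,0,0,0,0],[0,0,0,0,0,0]])

```text
clock: 16.9
eef_pos: [590.0, 222.4, 197.9]
tool_rot: [3.139, -0.002, 1.078]
force: [3.7, -3.4, 4.1]
width: 23.3
```

```bash
python3 tb.py
```

```text
{'clock': 16.9, 'qpos': array([-0.73,  0.69,  0.55,  1.62, -0.43,  0.94, -0.52]), 'eef_pos': array([589.95, 222.4 , 197.89]), 'tool_rot': array([ 3.14, -0.  ,  1.08]), 'force': array([ 3.7 , -3.35,  4.11]), 'torque': array([-0.9 , -1.29,  0.55]), 'width': 23.316098569474473} yaw 61.8
pred ends [[323.28188858 169.40696395]
 [316.9834125  201.00530721]] per 5deg [[1.9522847  0.26688731]]
[320 184]
```

move_arm(increments=[[0,0,0,0,0,-3],[0,0,0,0,0,-6],[0,0,-0.1,0,0,-7],[0,0,-0.1,0,0,-7]])

```text
clock: 17.35
eef_pos: [589.6, 222.5, 198.0]
tool_rot: [3.14, -0.002, 1.199]
force: [4.7, -2.6, -1.0]
width: 22.9
```

```bash
python3 st.py
```

```text
{'clock': 17.35, 'qpos': array([-0.71,  0.69,  0.52,  1.62, -0.4 ,  0.94, -0.42]), 'eef_pos': array([589.63, 222.48, 197.97]), 'tool_rot': array([ 3.14, -0.  ,  1.2 ]), 'force': array([ 4.67, -2.64, -0.96]), 'torque': array([-0.8 , -1.76,  0.18]), 'width': 22.93879613169206} yaw 68.7
```

move_arm(increments=[[0,0,-0.2,0,0,-2],[0,0,-0.4,0,0,-3],[0,0,-0.6,0,0,-3],[0,0,-0.9,0,0,-3],[0,0,-1.2,0,0,-3],[0,0,-1.5,0,0,-3]])

```text
clock: 17.95
eef_pos: [588.9, 222.5, 211.2]
tool_rot: [3.141, 0.0, 1.251]
force: [6.6, -2.0, -9.7]
width: 23.5
```

```bash
python3 st.py
```

```text
{'clock': 17.95, 'qpos': array([-0.71,  0.67,  0.51,  1.61, -0.38,  0.96, -0.39]), 'eef_pos': array([588.94, 222.47, 211.22]), 'tool_rot': array([3.14, 0.  , 1.25]), 'force': array([ 6.62, -1.96, -9.67]), 'torque': array([-0.62, -2.36,  0.02]), 'width': 23.535758046239614} yaw 71.7
```

move_arm(increments=[[0,0.08,-0.4,0,0,0],[0,0.08,-0.8,0,0,0],[0,0.08,-1.2,0,0,0],[0,0.08,-1.7,0,0,0]])

```text
clock: 18.35
eef_pos: [589.1, 222.5, 228.1]
tool_rot: [-3.141, 0.0, 1.251]
force: [6.0, -0.8, -8.5]
width: 23.0
```

```bash
python3 st.py
```

```text
{'clock': 18.35, 'qpos': array([-0.71,  0.65,  0.52,  1.59, -0.37,  1.  , -0.4 ]), 'eef_pos': array([589.11, 222.45, 228.11]), 'tool_rot': array([-3.14,  0.  ,  1.25]), 'force': array([ 6.04, -0.75, -8.46]), 'torque': array([-0.51, -1.97,  0.04]), 'width': 23.025890224323565} yaw 71.7
```

move_arm(increments=[[0.02,0.1,-0.6,0,0,0],[0.02,0.1,-1.4,0,0,0],[0.02,0.1,-2.2,0,0,0],[0.02,0.1,-3.2,0,0,0],[0.02,0.1,-4.2,0,0,0],[0.02,0.1,-5.2,0,0,0]])

```text
clock: 18.95
eef_pos: [589.3, 222.9, 283.0]
tool_rot: [-3.139, -0.001, 1.253]
force: [0.3, 0.6, -5.2]
width: 23.6
```

```bash
python3 st.py
```

```text
{'clock': 18.95, 'qpos': array([-0.72,  0.6 ,  0.54,  1.52, -0.34,  1.11, -0.43]), 'eef_pos': array([589.34, 222.87, 283.  ]), 'tool_rot': array([-3.14, -0.  ,  1.25]), 'force': array([ 0.29,  0.61, -5.21]), 'torque': array([ 0.02, -0.01,  0.07]), 'width': 23.599879623556987} yaw 71.8
```

move_arm(increments=[[0,0,-1,0,0,0],[0,0,-2,0,0,0],[0,0,-3,0,0,0],[0,0,-4.5,0,0,0],[0,0,-5.5,0,0,0],[0,0,-5.5,0,0,0]])

```text
clock: 19.55
eef_pos: [591.8, 222.1, 339.4]
tool_rot: [3.138, -0.003, 1.252]
force: [1.0, -0.2, -4.8]
width: 23.3
```

```bash
python3 sd.py; python3 - <<'E'
from h import *
go(522.3,-282.9,334,-14.2);go(522.3,-282.9,334,-30)
a=cv2.imread('pics/tmp.png')[120:240,250:390]; b=cv2.imread('pics/tmpt.png')[170:290,205:345]
cv2.imwrite('pics/c5.png',cv2.resize(np.hstack([a,b]),(800,343),interpolation=cv2.INTER_CUBIC))
E
```

```text
{'clock': 19.55, 'qpos': array([-0.73,  0.56,  0.57,  1.43, -0.31,  1.23, -0.45]), 'eef_pos': array([591.82, 222.11, 339.41]), 'tool_rot': array([ 3.14, -0.  ,  1.25]), 'force': array([ 1.05, -0.15, -4.84]), 'torque': array([-0.  , -0.06, -0.04]), 'width': 23.33360805668249} yaw 71.7
row [-0.09 -0.31 -0.    0.23 -0.19 -0.  ] | alt wz 360.0
[[320.73276944 192.41964925]] [[322.56242696 137.4043362 ]]
row [-5.010e+01  9.320e+00  2.800e-01 -1.000e-02 -1.000e-01  8.595e+01] | alt wz -274.1
row [-5.0100e+01  9.3200e+00  2.8000e-01 -2.0000e-02 -1.0000e-01  1.0175e+02] | alt wz -258.3
```

View pics/c5.png

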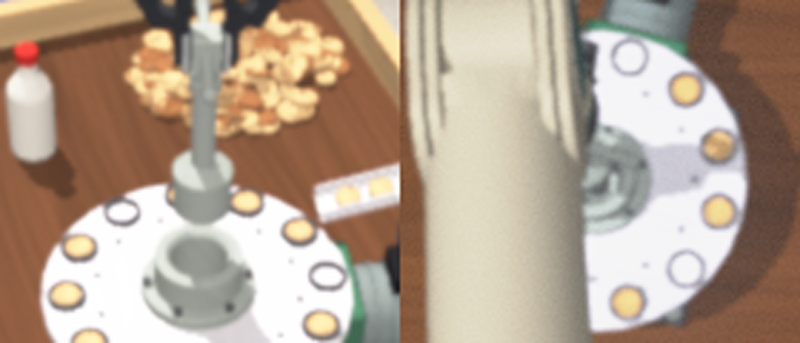

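move_arm(increments=[[-3,0.5,0,0,0,5],[-7,1.3,0.2,0,0,12],[-11,2,0.2,0,0,19],[-15,2.8,0.2,0,0,26],[-19,3.5,0.2,0,0,33],[-23,4.3,0.2,0,0,40],[-27,5,0.2,0,0,47],[-31,5.8,0.2,0,0,54],[-35,6.5,0.2,0,0,61],[-39,7.3,0.2,0,0,68],[-43,8,0.2,0,0,75],[-47,8.8,0.2,0,0,82],[-49,9.2,0.2,0,0,86],[-50.1,9.3,0.2,0,0,86],[-50.1,9.3,0.2,0,0,86],[-50.1,9.3,0.2,0,0,86]])

```text
clock: 21.25
eef_pos: [522.9, -281.0, 334.4]
tool_rot: [-3.138, -0.001, -0.246]
force: [1.1, 1.4, -5.0]
width: 23.2
```

```bash
python3 st.py; python3 - <<'E'
from h import *
go(522.2,-282.4,228,-14.2)
E
```

```text
{'clock': 21.25, 'qpos': array([-0.1 ,  0.61,  0.96,  1.55, -0.52,  1.26, -0.88]), 'eef_pos': array([ 522.86, -280.97,  334.39]), 'tool_rot': array([-3.14, -0.  , -0.25]), 'force': array([ 1.15,  1.41, -5.03]), 'torque': array([ 0.05, -0.05, -0.03]), 'width': 23.20505806992092} yaw -14.1
row [-0.04  0.19 10.64 -0.2  -0.03  0.11] | alt wz -359.9
```

move_arm(increments=[[0,0.1,2,0,0,0],[0,0.1,5,0,0,0],[0,0.1,8,0,0,0],[0,0.1,10,0,0,0],[0,0.1,11,0,0,0],[0,0.1,11.4,0,0,0],[0,0.1,11.4,0,0,0],[0,0.1,11.4,0,0,0]])

```text
clock: 22.05
eef_pos: [523.0, -284.0, 222.1]
tool_rot: [-3.141, -0.004, -0.248]
force: [0.0, 0.1, -4.8]
width: 23.5
```

```bash
python3 st.py; python3 - <<'E'
from h import *
go(522.2,-282.4,163,-14.2)
n='side'; snap(n,'pics/s6.png'); s=ctrl.read_state()
print(proj(n,s['eef_pos']+[0,0,-148]), 'well',proj(n,[522.2,-282.4,60]))
a=cv2.imread('pics/s6.png')[330:450,320:460]
cv2.imwrite('pics/c6.png',cv2.resize(a,(700,600),interpolation=2))
E
```

```text
{'clock': 22.05, 'qpos': array([-0.06,  0.71,  0.88,  1.71, -0.63,  1.03, -0.78]), 'eef_pos': array([ 523.05, -283.98,  222.14]), 'tool_rot': array([-3.14, -0.  , -0.25]), 'force': array([ 0.03,  0.06, -4.78]), 'torque': array([-0.  ,  0.  , -0.03]), 'width': 23.514222661897662} yaw -14.2
row [-0.14 -0.13  5.91 -0.04 -0.2  -0.01] | alt wz 360.0
[[375.8584527  408.04603599]] well [[374.45172174 410.41741155]]
```

View pics/c6.png

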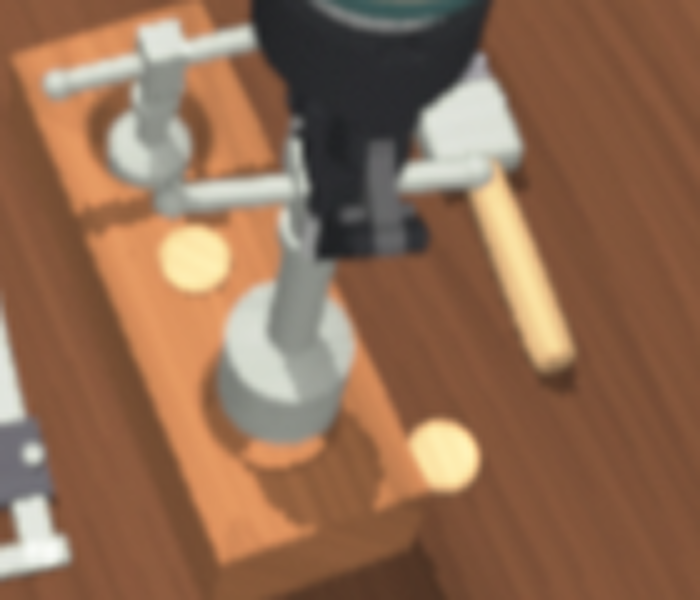

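The wrench hangs over its well: socket bottom at about (376,408), mouth predicted at (374,410). The bystanders have not moved. I let it down by feel.

move_arm(increments=[[-0.1,-0.1,0.4,0,-0.1,0],[-0.1,-0.1,0.8,0,-0.1,0],[-0.1,-0.1,1.1,0,-0.1,0],[-0.1,-0.1,1.3,0,-0.1,0],[-0.1,-0.1,1.5,0,-0.1,0]])

```text
clock: 22.6
eef_pos: [521.6, -282.6, 205.7]
tool_rot: [-3.14, 0.0, -0.249]
force: [0.1, 0.0, -4.8]
width: 23.2
```

move_arm(increments=[[0,0,0.1,0,0,0],[0,0,0.2,0,0,0],[0,0,0.3,0,0,0]])

```text
clock: 22.9
eef_pos: [521.6, -282.6, 202.9]
tool_rot: [-3.141, 0.0, -0.249]
force: [0.2, 0.3, -5.5]
width: 23.4
```

```bash
python3 st.py
```

```text
{'clock': 22.9, 'qpos': array([-0.05,  0.73,  0.86,  1.73, -0.65,  0.99, -0.76]), 'eef_pos': array([ 521.65, -282.58,  202.95]), 'tool_rot': array([-3.14,  0.  , -0.25]), 'force': array([ 0.16,  0.31, -5.49]), 'torque': array([-0.06, -0.03, -0.06]), 'width': 23.377416577082546} yaw -14.3
```

In the well (bottom at about 55 mm, below its mouth) without contact.

move_arm(increments=[[0,0,0.4,0,0,0],[0,0,0.9,0,0,0],[0,0,1.4,0,0,0],[0,0,1.9,0,0,0],[0,0,2.4,0,0,0],[0,0,2.9,0,0,0],[0,0,3.3,0,0,0],[0,0,3.5,0,0,0]])

```text
clock: 23.7
eef_pos: [521.5, -282.3, 167.4]
tool_rot: [-3.14, 0.001, -0.249]
force: [-0.5, 0.0, -4.5]
width: 23.2
```

move_arm(increments=[[0,0,0.1,0,0,0],[0,0,0.2,0,0,0],[0,0,0.3,0,0,0]])

```text
clock: 24.0
eef_pos: [521.7, -282.6, 165.1]
tool_rot: [-3.141, -0.0, -0.249]
force: [0.3, 0.8, -4.4]
width: 23.1
```

move_arm(increments=[[0,0,0.1,0,0,0],[0,0,0.2,0,0,0],[0,0,0.2,0,0,0]])

```text
clock: 24.3
eef_pos: [521.6, -282.5, 163.0]
tool_rot: [-3.14, 0.0, -0.249]
force: [0.3, 0.8, -4.7]
width: 22.8
```

move_arm(increments=[[0,0,0.05,0,0,0],[0,0,0.1,0,0,0]])

```text
clock: 24.5
eef_pos: [521.8, -282.6, 162.8]
tool_rot: [-3.14, -0.001, -0.249]
force: [-1.8, 1.7, 5.5]
width: 23.2
```

Standing on the floor. I open, hold for a moment, then retreat straight up.

move_arm(increments=[[0,0,-0.05,0,0,0],[0,0,-0.1,0,0,0],[0,0,-0.1,0,0,0],[0,0,-0.1,0,0,0],[0,0,-0.1,0,0,0],[0,0,-0.1,0,0,0],[0,0,-0.1,0,0,0],[0,0,-0.1,0,0,0]], grip=1)

```text
clock: 25.3
eef_pos: [521.6, -282.5, 163.0]
tool_rot: [-3.14, 0.0, -0.249]
force: [-0.1, 0.1, 0.7]
width: 85.2
```

move_arm(increments=[[0,0,-0.5,0,0,0],[0,0,-1.5,0,0,0],[0,0,-3,0,0,0],[0,0,-5,0,0,0],[0,0,-8,0,0,0],[0,0,-12,0,0,0],[0,0,-14,0,0,0],[0,0,-14,0,0,0],[0,0,-14,0,0,0]])

```text
clock: 26.2
eef_pos: [521.6, -282.6, 303.9]
tool_rot: [-3.14, -0.001, -0.249]
force: [0.5, 0.4, -0.6]
width: 85.7
```

```bash
python3 st.py; python3 - <<'E'
from h import *
for n in('side','top'): snap(n,f'pics/{n}7.png')
print(proj('side',[522,-282,15]),proj('side',[522,-282,181]))
a=cv2.imread('pics/side7.png'); a0=cv2.imread('pics/side0.png')
b=lambda i:cv2.resize(i[330:450,310:440],(400,370),interpolation=2)
cv2.imwrite('pics/c7.png',np.hstack([b(a0),b(a)]))
E
```

```text
{'clock': 26.2, 'qpos': array([-0.09,  0.63,  0.94,  1.6 , -0.54,  1.19, -0.85]), 'eef_pos': array([ 521.63, -282.6 ,  303.92]), 'tool_rot': array([-3.14, -0.  , -0.25]), 'force': array([ 0.48,  0.4 , -0.64]), 'torque': array([ 0.01, -0.04, -0.01]), 'width': 85.69675530039069} yaw -14.2
[[372.14517865 419.44247037]] [[380.74003326 382.53533217]]
```

View pics/c7.png

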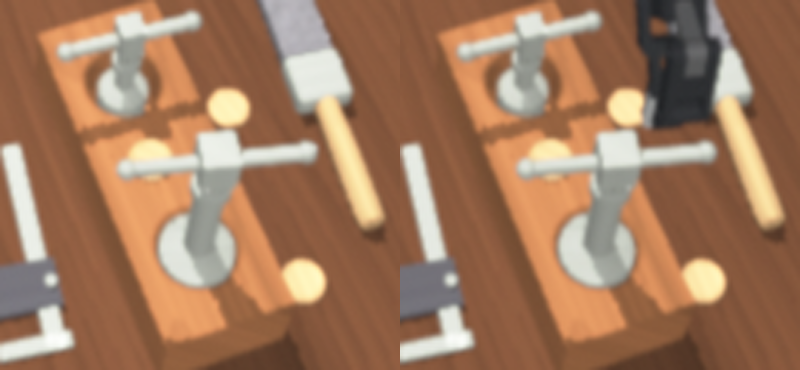

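The after-picture on the right matches the start: the wrench stands upright in its well, clear of the gripper, and nothing else has moved. I hand in.

```bash
python3 -c "
from cell import ctrl
print(ctrl.finish_job())"
```

```text
the job is handed in; nothing more can be done
None
```

The nut is tightened and the larger steel wrench stands back in its own well with the gripper clear. I handed the job in at about 26 s of the 72 s allowed; no verdict is given.

**Fitting the socket:** I lowered it down the bore by feel and touched the unaligned nut with about 9 N. Turning clockwise about 25°, the socket dropped on, and it seated fully at about 50 mm above the bench.

**Tightening:** The nut ran stiffly at about 0.19 N m, then met the washer. I turned it about 17° further. The torque peaked at 0.77 N m and settled to 0.55 N m, so my estimate is 0.2–0.3 rad on the washer at the peak. I eased back about 10° before drawing the wrench out, still 0.1 rad or so short of undoing the tightening.

**Last checks:** The final side picture shows the wrench upright at its starting place and angle. The small wrench, buttons, brush and caliper are where they were. The gripper is about 140 mm above and reads no force.

**What disagreed:**
- Torque readings were noisy, at 0.42–0.49 N m over the middle of the tightening when the angle suggested more, so the final washer angle is inferred, not read directly.
- The arm's measured position wandered by 1–2 mm.
- While drawing out there was about 6–7 N of side rubbing on the bore.

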